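# Latch the cooling-bay guard and reset the tripped furnace breaker

## Task

The furnace supply tripped because the guard of the cooling bay was left open. Slide the guard shut, lifting its red latch bar over the striker and letting it drop fully into the catch; only then reset the tripped breaker (orange handle) by pushing its handle fully down to off and then throwing it fully up to on. Leave the two white-handled breakers on, and do not knock the crucible standing in the bay.

Things in the scene. Friction and masses are not known exactly. Their poses are not given: they have to be found in the camera images.
- bay: Blue cooling bay, 240 x 400 mm (x, y), walls about 110 mm high, fixed to the bench. Origin: centre of its underside; -x is its front, towards the robot; z up. Yaw -0.3 to 0.2 rad. A steel guard 150 mm long (y), 8 mm thick, top 86 mm above the bench, slides along the front in the plane x = -102 mm, towards +y to shut. A white tile inside, top at 24 mm, carries a crucible.
- guard (a joint): Slide of the guard along the bay's +y axis, m: 0 fully open, 0.09 fully shut (end stop). Starts between 0 and 0.03. Stays where left; about 1.2 N of friction.
- latch (a joint): Angle of the red latch bar on the guard, rad: 0 = level, on its stop; grows to 0.8 as its nose end rises. Swings freely and falls by its own weight (70 g). With the bar down its nose hits the striker and the guard cannot shut: raise the nose by more than 14 mm (0.15 rad; 0.35 leaves ample room), carry it over the striker and lower it behind.
- latch_pin (a point): Pivot pin of the latch bar, on the guard, along the bay's x axis, 101 mm above the bench, at y = -30 mm + guard value in the bay's frame; it slides with the guard. The bar, 10 mm thick (x) and 12 mm deep, runs from it towards the bay's +y in the plane of the guard.
- thumb_disc (a point): Centre of the red upright thumb disc on the latch bar, 28 mm in diameter, 10 mm thick along the bay's x: the place to pinch (fingers before and behind it, closing along the bay's x). 60 mm along the bar from the pin and 30 mm above it (131 mm above the bench with the bar down), on a 10 mm wide stem; turns with the bar.
- latch_nose (a point): Middle of the lower edge of the bar's nose: 105 mm along the bar from the pin, hanging 23 mm below it (78 mm above the bench with the bar down); the nose is 10 mm long (y).
- catch_notch (a point): Middle of the floor of the notch in the steel catch post at the bay's front, 61 mm above the bench. The notch is 30 mm wide along the bay's y, between the striker (20 mm long in y, centre 25 mm towards -y, top 91 mm above the bench) and a rear cheek. With the guard shut and the bar down the nose hangs inside it.
- console: Grey sloping console, 140 x 310 mm (x, y), fixed to the bench, yaw 1.3 to 1.75 rad, so its -x front looks roughly to world -y. Origin: centre of its underside. Its face rises towards its +x at 38 degrees from level: up the slope = (0.788, 0, 0.616), out of the face = (-0.616, 0, 0.788) in its frame. Three breakers sit on it in a row along y, 80 mm apart, in shuffled order.
- conduit (a point): Middle of a horizontal conduit pipe, 22 mm in diameter, 360 mm long, along the console's y over the breakers, at x = 32 mm in its frame, 262 mm above the bench, on posts at y = -170 and 170 mm. A tool held upright at the handles hits it; one tilted to point squarely at the sloping face clears it.
- lever_a (a joint): Orange handle of the tripped breaker, rad: 0 = standing squarely out of the face, 0.6 fully up the slope (on, end stop), -0.6 fully down the slope (off, end stop). Starts tripped, -0.15 to 0.15. Hinges about the console's y axis and stays where left; about 0.10 N m of friction. 16 mm wide (console y), 10 mm thick.
- pivot_a (a point): Hinge point of the orange handle, 2 mm below the top surface of its black breaker body (44 mm wide, 84 mm along the slope). A green strip marks the on end (up the slope), a red strip the off end.
- tip_a (a point): Middle of the end of the orange handle, 52 mm from its pivot.
- lever_b (a joint): White handle of a healthy breaker of the same make; starts on (0.55 to 0.6) and must stay on.
- lever_c (a joint): White handle of the other healthy breaker of the same make; starts on (0.55 to 0.6) and must stay on.
- pivot_b (a point): Hinge point of the first white handle.
- pivot_c (a point): Hinge point of the other white handle.
- crucible_bay: White lidded porcelain crucible standing in the bay, 50 mm wide, 50 mm high, 60 g. Origin: centre of its underside. Leave it standing.
There are look-alikes about, which are no part of the job. Leave any pink or turquoise look-alike of the crucible_bay alone.

How it is judged (in metres and radians):
On the way, in this order (a step that is already met when the one before it is completed fails the run):
1. the guard is fully shut with the latch bar dropped into the catch (value of joint guard above 0.072 m and value of joint latch below 0.08 rad), for 0.3 s.
2. the orange handle is pushed fully off (value of joint lever_a below -0.52 rad), for 0.1 s.
3. the orange handle is thrown fully on (value of joint lever_a above 0.52 rad), for 0.1 s.
At the end, for the whole second after the job is handed in: The guard is shut (joint above 0.072 m of 0.09) with the latch bar down in the catch (below 0.08 rad), the orange handle is fully on (above 0.52 rad) after having been fully off (below -0.52 rad), both white handles are still on (above 0.45 rad), and the crucible stands upright at rest in the bay (all of step 1 and value of joint lever_a above 0.52 rad and value of joint each of lever_b, lever_c above 0.45 rad and angle between crucible_bay's own z axis and vertical below 0.2 rad and linear speed of crucible_bay below 0.02 m/s); the robot touches nothing.
It fails at once if a healthy breaker is knocked away from on (value of joint any of lever_b, lever_c below 0.35 rad).
It fails at once if the crucible in the bay is knocked over or shoved more than 25 mm (angle between crucible_bay's own z axis and vertical above 0.5 rad or distance of crucible_bay from where it was at the start of the episode above 0.025 m).
It also fails if it takes over 54 s, if anything falls off the work surface, if the arm or the gripper's body presses on something with over 40 N, if the wrist force passes 120 N, or if a joint passes its speed limit or range.

## Robot

A 6-joint arm with a two-finger parallel gripper is mounted at the origin on the work surface. World frame = base frame: x ahead of the robot, y to its left, z up, the work surface at z = 0. Lengths are in mm, angles in rad, forces in N, time in s.
With the tool pointing down it reaches from about 350 to 775 mm from the base axis. Payload 7.3 kg.
Tool frame: the origin (TCP) lies midway between the tips of the shut fingers; the grasp point (between the pads) lies 19 mm behind it; z points along the fingers, y is the line along which they close (so a half turn about z gives the same grasp; the last joint's range is limited). The gripper opens to 92 mm and grips with 3 to 60 N. Pads are 19 mm wide; open, the fingers measure 130 mm over their backs; the gripper's body (75 mm by 190 mm) begins 47 mm behind the grasp point.
Start: joints at [1.138, 0.342, 1.524, -0, 1.275, -0.146], TCP at [148.499, 503.58, 226.741] pointing down, gripper open.
Joint ranges: [-2.53, 2.53], [-0.77, 2.02], [0.04, 2.7], [-1, 4.14], [0.28, 2.66], [-3.11, 3.11]. Speed limits (rad/s): [2.57, 2.57, 3.14, 3.14, 3.14, 3.14].

## Interface

Orientations are given as [roll, pitch, yaw] about the fixed x, y, z axes, in that order (R = Rz(yaw) Ry(pitch) Rx(roll)).
In Python, from plant import get_obs, capture, camera_model, close_job, search_frame, regions_of, pinpoint gives the robot as it stands. The module is installed in compiled form; this text tells all that it offers.
- The arm moves only by the shell command python3 -m pendant 'ROWS'. ROWS is JSON, one flat list of numbers, 7 for each row, row after row: the shift along the tool's x, y, z in units of 30 mm (1.0 is 30 mm), then the turn, a rotation vector about the tool's x, y, z in units of 4 degrees (1.0 is 4 degrees), then the closure, from -1 (fully open) to 1 (shut), so that 0 is half open. In form: [dx, dy, dz, wx, wy, wz, gripper, dx, dy, dz, wx, wy, wz, gripper, ...]. A call has 1 to 12 rows; each row shifts and turns the commanded pose from where the row before left it, along the tool's axes as they then stand; what a row does not reach is not made up. A row lasts 1/10 s, in which the tool goes at most 50 mm and 8.59 degrees, less where a joint would pass 70% of its speed; a pose out of reach is approached as far as the arm can. A call with a number of a shift or a turn outside -1 to 1 is refused whole. A call with a gripper value outside its range is refused whole. The fingers move at their own pace and stop on an object; the grip force is fixed at half the most. Time passes only in rows, so rows that do not move let the fingers close. It gives the time, the measured TCP pose, the force, the opening and the grip force at its end, in the units of the state.
- get_obs(): the state, without advancing time (a new reading comes with each control period).
- capture(name): name is "scene" or "side" or "wrist"; returns the picture (400x640x3 uint8, red, green, blue); there is no depth.
- camera_model(name): a dict with "fov_y" (degrees; the focal length in pixels is half the picture's height over the tangent of half this angle, whatever the lens; pixels are square), "cx", "cy" (the principal point, pixels), "pose" (4x4, takes a point from camera to world coordinates). Camera axes: x right, y up, looking along -z (the intrinsics and any distortion apply to the point x, -y, -z); pixel columns grow to the right and rows downward; lengths in mm; the calibration is good to about 2 mm. A picture is of the moment at which its call begins: read the wrist's pose just before it. camera_model takes no time and is no camera call; for the wrist camera it gives the pose at the moment of the call.
- close_job(): hands the job in; it is judged then, once.
Trained networks look in the newest picture that a camera, given by its name, has taken for a name from the list of things; names that differ only in an ending like _2 or _b are one class to them, and where a whole thing is asked for, a point or a joint stands for the part that bears it (a point fixed in the world has none). Each returns a list of dicts, best first, with "score" (0 to 1); they miss things now and then, are a little off and sometimes report something else, mostly with a low value. They report only what shows in the picture. A call takes as long as a camera call. They do not tell look-alikes from the thing itself.
- search_frame(camera, thing): "location" ([column, row] in pixels, amid what is visible of it).
- regions_of(camera, thing): "pixels" (400x640 bool, what is visible of it) and "location" ([column, row] in pixels, amid what is visible of it).
- pinpoint(camera, thing): "location" ([column, row] in pixels: a listed point, or the origin of a listed thing).
The state is a dict: "time": time; "joint_positions": joint angles; "dq": joint speeds; "tau": joint torques, N m; "tool_pos": TCP position; "tcp_rot": TCP orientation; "contact_force": force on the tool from outside, world axes, zero at the start; "moment": the same for the moment, N m; "grip_width": finger opening in mm; "finger_force": force on a finger pad.
Only numpy, scipy, OpenCV 4.12 (cv2) and the standard library are available. Lean on these libraries where they do the work, as an engineer would, in place of code of your own. Each camera call takes 0.05 s, during which the arm holds its last target. There are 200 camera calls.

## Working session

There is one attempt and no reset: what is moved stays moved. The work goes in short steps, Python scripts to look and compute and a shell command to move; the robot and the scene stay as the last step left them, time stands still between calls to the robot, and variables do not carry over. Pictures are saved under pics/ and viewed, at most 10 in all, crops included, and the job is handed in when it is done.

```bash
mkdir -p pics; ls
cat > h.py <<'E'
import numpy as np, cv2
from scipy.spatial.transform import Rotation as R
from plant import *
def ray(cam,px):
    m=camera_model(cam); f=200/np.tan(np.radians(m['fov_y'])/2)
    d=np.array([(px[0]-m['cx'])/f,-(px[1]-m['cy'])/f,-1.0]); P=np.array(m['pose'])
    d=P[:3,:3]@d; return P[:3,3],d/np.linalg.norm(d)
def onz(cam,px,z):
    o,d=ray(cam,px); return o+d*(z-o[2])/d[2]
def proj(cam,p):
    m=camera_model(cam); f=200/np.tan(np.radians(m['fov_y'])/2); P=np.array(m['pose'])
    c=P[:3,:3].T@(np.asarray(p,float)-P[:3,3]); return np.array([m['cx']+f*c[0]/-c[2],m['cy']-f*c[1]/-c[2]])
def tri(a,b):
    (o1,d1),(o2,d2)=a,b
    t=np.linalg.lstsq(np.c_[d1,-d2],o2-o1,rcond=None)[0]
    p,q=o1+d1*t[0],o2+d2*t[1]; return (p+q)/2,np.linalg.norm(p-q)
def shot(cam,n): 
    im=capture(cam); cv2.imwrite(f'pics/{n}.png',im[:,:,::-1]); return im
E
python3 - <<'E'
from h import *
np.set_printoptions(precision=1,suppress=True)
print({k:v for k,v in camera_model('scene').items()}, camera_model('side'))
for c in ('scene','side'):
    shot(c,c+'0')
    for t in ['bay','console','latch_pin','thumb_disc','latch_nose','catch_notch','conduit','pivot_a','tip_a','pivot_b','pivot_c','crucible_bay']:
        print(c,t,[(np.round(r['location'],1).tolist(),round(r['score'],2)) for r in pinpoint(c,t)[:3]])
print(get_obs())
a=cv2.imread('pics/scene0.png');b=cv2.imread('pics/side0.png')
E
```

```text
pics
{'fov_y': 57.199802764100454, 'cx': 318.34457775110803, 'cy': 196.07841551204342, 'pose': array([[   0.8,   -0.5,    0.5,  924.3],
       [   0.7,    0.6,   -0.5, -482. ],
       [  -0. ,    0.7,    0.7,  866.5],
       [   0. ,    0. ,    0. ,    1. ]])} {'fov_y': 53.931973349836454, 'cx': 316.47555222797007, 'cy': 209.9572404071335, 'pose': array([[   1. ,    0.1,   -0.1,  418.9],
       [  -0.2,    0.7,   -0.7, -657.2],
       [  -0. ,    0.7,    0.7,  962.2],
       [   0. ,    0. ,    0. ,    1. ]])}
scene bay [([348.5, 142.9], 0.71), ([282.5, 316.0], 0.64)]
scene console [([374.4, 182.8], 0.93), ([292.6, 255.2], 0.22)]
scene latch_pin [([255.4, 269.3], 0.68), ([318.9, 247.0], 0.42)]
scene thumb_disc [([272.5, 251.4], 0.79)]
scene latch_nose [([290.2, 251.9], 0.69)]
scene catch_notch [([320.2, 247.8], 0.98), ([374.5, 166.2], 0.57)]
scene conduit [([392.4, 112.3], 0.67), ([273.9, 249.9], 0.53)]
scene pivot_a [([378.3, 167.4], 0.91), ([364.0, 153.6], 0.84), ([392.6, 176.3], 0.75)]
scene tip_a [([350.4, 145.2], 0.43)]
scene pivot_b [([378.3, 167.4], 0.91), ([364.0, 153.6], 0.8
[... 523 characters left out ...]
2, 170.4], 0.68), ([289.5, 168.0], 0.6)]
side tip_a [([262.0, 161.8], 0.54)]
side pivot_b [([313.6, 174.1], 0.76), ([264.2, 170.4], 0.68), ([289.5, 168.0], 0.6)]
side pivot_c [([313.6, 174.1], 0.76), ([264.2, 170.4], 0.68), ([289.5, 168.0], 0.6)]
side crucible_bay [([261.5, 321.2], 0.84), ([360.6, 338.1], 0.82)]
{'time': 1.3, 'joint_positions': array([ 1.1,  0.3,  1.5, -0. ,  1.3, -0.1]), 'dq': array([ 0.,  0., -0.,  0., -0., -0.]), 'tau': array([ -0. , -43.1, -24.4,   0.1,   0. ,  -0. ]), 'tool_pos': array([148.5, 503.6, 226.7]), 'tcp_rot': array([3.1, 0. , 2.9]), 'contact_force': array([0.4, 0.3, 0.8]), 'moment': array([-0., -0., -0.]), 'finger_force': 0.0, 'grip_width': 91.82066229249567}
```

View pics/scene0.png

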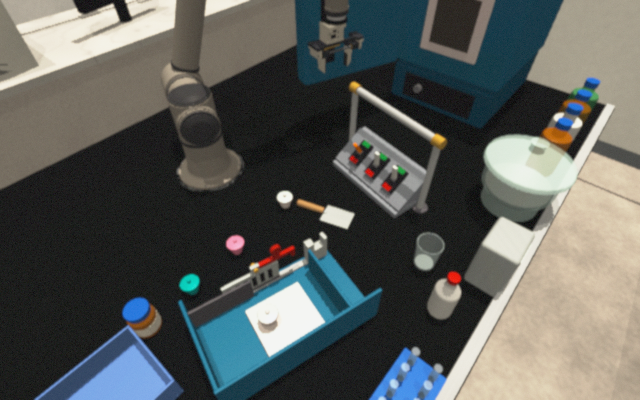

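View pics/side0.png

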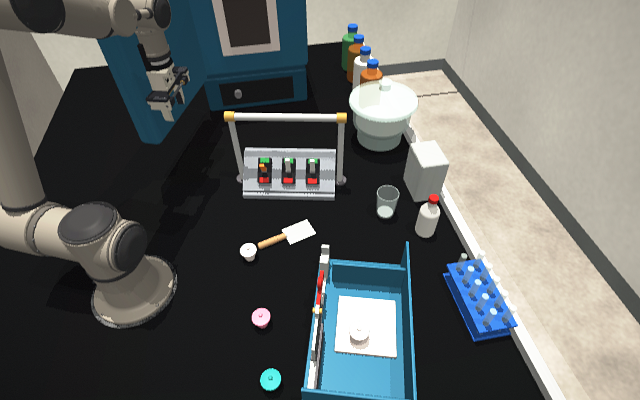

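Run:
```python
from h import *
np.set_printoptions(precision=1,suppress=True)
S={'notch':((320.2,247.8),(322.8,257.4)),'pin':((255.4,269.3),(319.3,307.1)),'disc':((272.5,251.4),(315.2,284.0)),'nose':((290.2,251.9),(322.6,280.2)),
'pa':((364,153.6),(264.2,170.4)),'pb':((378.3,167.4),(289.5,168)),'pc':((392.6,176.3),(313.6,174.1)),'cruc':((267.8,320),(360.6,338.1)),'tip':((350.4,145.2),(262,161.8)),'bay':((282.5,316),(355.8,327.4)),'console':((374.4,182.8),(291.4,186.3))}
for k,(a,b) in S.items():
    p,g=tri(ray('scene',a),ray('side',b)); print(k,p,g)
print(onz('scene',(320.2,247.8),61),onz('side',(322.8,257.4),61))
print(onz('scene',(255.4,269.3),101),onz('side',(319.3,307.1),101))
print(onz('scene',(272.5,251.4),131),onz('side',(315.2,284),131))
print([k for k in camera_model('scene')])
```

```text
notch [535.4 -25.6  35.5] 5.356876152295794
pin [ 491.2 -214.3  107.6] 5.586307016694069
disc [ 491.7 -156.1  118.5] 4.539215533452814
nose [ 513.8 -123.    89.3] 9.995128641214299
pa [404.  357.9  54. ] 2.6532718832949063
pb [489.3 319.7  74.7] 11.071649875894813
pc [560.9 278.6  90.2] 17.227220549212234
cruc [ 579.7 -271.8   37.7] 6.499314468858178
tip [403.5 277.4 150.1] 16.026414808830953
bay [ 582.2 -227.6   -2.5] 1.259488402286828
console [488.4 308.5   6.5] 1.3545218807280501
[548.4 -42.5  61. ] [531.8 -39.9  61. ]
[ 488.8 -214.8  101. ] [ 491.3 -207.8  101. ]
[ 500. -164.  131.] [ 490.2 -161.   131. ]
['fov_y', 'cx', 'cy', 'pose']
```

```bash
cat >> h.py <<'E'
from scipy.optimize import least_squares
def bayp(b,v,g=0):  # b: x,y(mm),yaw ; v in bay frame
    return np.array([b[0],b[1],0])+R.from_euler('z',b[2]).apply(v)
def Tdown(yawt,tilt=0): return R.from_euler('xyz',[np.pi,0,yawt])
def cur():
    o=get_obs(); return np.array(o['tool_pos']),R.from_euler('xyz',o['tcp_rot']),o
def go(p,Rg,frm=None):
    p0,R0=frm if frm else cur()[:2]
    d=R0.inv().apply(np.asarray(p)-p0)/30; w=(R0.inv()*Rg).as_rotvec()*180/np.pi/4
    print('d',d.round(2),'w',w.round(2),'rows>=',max(np.linalg.norm(d)/1,np.abs(w).max()).round(1))
E
python3 - <<'E'
from h import *
np.set_printoptions(precision=3,suppress=True)
O=[('scene',(320.2,247.8),(-102,165,61),0),('side',(322.8,257.4),(-102,165,61),0),('scene',(255.4,269.3),(-102,-30,101),1),('side',(319.3,307.1),(-102,-30,101),1),
('scene',(272.5,251.4),(-102,30,131),1),('side',(315.2,284),(-102,30,131),1),('scene',(290.2,251.9),(-102,75,78),1),('side',(322.6,280.2),(-102,75,78),1),('scene',(282.5,316),(0,0,0),0),('side',(355.8,327.4),(0,0,0),0)]
def f(q): return np.concatenate([proj(c,bayp(q[:3],np.array(v)+[0,s*q[3],0]))-px for c,px,v,s in O])
r=least_squares(f,[580,-220,-.29,15],loss='soft_l1',f_scale=2); print(r.x,f(r.x).reshape(-1,2).round(1).tolist())
u=np.array([.788,0,.616]);
P=[(364,153.6),(378.3,167.4),(392.6,176.3)];Q=[(264.2,170.4),(289.5,168),(313.6,174.1)]
# pivot: unknown height along face h0 at console (px,y,pz)
def g(q): return np.concatenate([np.r_[proj('scene',bayp(q[:3],(q[3],y,q[4])))-P[i],proj('side',bayp(q[:3],(q[3],y,q[4])))-Q[i]] for i,y in enumerate((80,0,-80))]+[proj('scene',bayp(q[:3],(0,0,0)))-(374.4,182.8),proj('side',bayp(q[:3],(0,0,0)))-(291.4,186.3),proj('scene',bayp(q[:3],(32,0,262)))-(392.4,112.3)])
s=least_squares(g,[488,308,1.5,0,80],loss='soft_l1',f_scale=2);print(s.x,g(s.x).reshape(-1,2).round(1).tolist())
b=r.x
print('disc',bayp(b,(-102,30+b[3],131)))
p,Rc,o=cur(); m=np.array(camera_model('wrist')['pose'])
print('cam in tool',Rc.inv().apply(m[:3,3]-p),(Rc.inv()*R.from_matrix(m[:3,:3])).as_matrix(),camera_model('wrist')['fov_y'], o['tcp_rot'])
E
```

```text
[ 585.161 -228.607   -0.303    9.949] [[-2.8, -2.7], [1.9, -0.1], [-2.7, -0.9], [-3.2, 4.3], [1.1, -1.1], [3.8, -1.0], [0.8, 2.8], [-1.3, -1.4], [0.4, 0.8], [1.2, -0.5]]
[484.66  315.434   1.265   4.033  70.004] [[-0.9, -0.5], [1.4, -1.2], [-0.5, -0.9], [-0.5, 2.9], [1.2, 4.7], [-0.9, -1.5], [0.1, -0.4], [-1.2, 0.3], [0.5, 1.2]]
disc [ 499.715 -160.059  131.   ]
cam in tool [  74.443   -0.682 -158.777] [[-0.     0.961  0.276]
 [ 1.     0.001 -0.001]
 [-0.002  0.276 -0.961]] 64.30650397305212 [3.142 0.    2.855]
```

```bash
python3 -m pendant '[0,0,-0.9,0,0,0,-1, 0,0,-0.9,0,0,0,-1, 0,0,-0.9,0,0,0,-1, 0,0,-0.9,0,0,0,-1]'
for i in 1; do python3 -m pendant '[-0.995,-0.028,0,0,0,0.813,-1,-0.995,-0.028,0,0,0,0.813,-1,-0.995,-0.028,0,0,0,0.813,-1,-0.995,-0.028,0,0,0,0.813,-1,-0.995,-0.028,0,0,0,0.813,-1,-0.995,-0.028,0,0,0,0.813,-1,-0.995,-0.028,0,0,0,0.813,-1,-0.995,-0.028,0,0,0,0.813,-1,-0.995,-0.028,0,0,0,0.813,-1,-0.995,-0.028,0,0,0,0.813,-1,-0.995,-0.028,0,0,0,0.813,-1,-0.995,-0.028,0,0,0,0.813,-1]'; done
```

```text
time: 1.7
tool_pos: [148.4, 503.4, 335.9]
tcp_rot: [3.141, 0.0, 2.855]
contact_force: [0.0, 0.1, -0.3]
grip_width: 92.1
finger_force: 0.0
time: 2.9
tool_pos: [433.9, 296.3, 334.6]
tcp_rot: [3.142, -0.0, 2.171]
contact_force: [0.5, 0.6, 0.3]
grip_width: 91.7
finger_force: 0.0
```

```bash
python3 -m pendant '[-0.995,-0.028,0,0,0,0.813,-1,-0.995,-0.028,0,0,0,0.813,-1,-0.995,-0.028,0,0,0,0.813,-1,-0.995,-0.028,0,0,0,0.813,-1,-0.995,-0.028,0,0,0,0.813,-1,-0.995,-0.028,0,0,0,0.813,-1,-0.995,-0.028,0,0,0,0.813,-1,-0.995,-0.028,0,0,0,0.813,-1,-0.995,-0.028,0,0,0,0.813,-1,-0.995,-0.028,0,0,0,0.813,-1,-0.995,-0.028,0,0,0,0.813,-1,-0.995,-0.028,0,0,0,0.813,-1]'
python3 -m pendant '[-0.995,-0.028,0,0,0,0.813,-1,-0.995,-0.028,0,0,0,0.813,-1,-0.995,-0.028,0,0,0,0.813,-1,-0.995,-0.028,0,0,0,0.813,-1, 0,0,0.7,0,0,0,-0.5, 0,0,0.7,0,0,0,-0.5, 0,0,0.7,0,0,0,-0.5, 0,0,0,0,0,0,-0.5]'
python3 - <<'E'
from h import *
np.set_printoptions(precision=3,suppress=True)
b=[585.161,-228.607,-.303]
p,Rc,o=cur(); print(p,o['tcp_rot'],o['time'])
go(bayp(b,(-102,40,141)),Tdown(np.pi/2-.303))
shot('wrist','w1')
hs={'latch_pin':101,'thumb_disc':131,'latch_nose':78,'catch_notch':61}
for t,h in hs.items():
    for r in pinpoint('wrist',t)[:2]:
        q=onz('wrist',r['location'],h); print(t,np.round(r['location']),round(r['score'],2),q,'bayframe',R.from_euler('z',.303).apply(q-[b[0],b[1],0]))
E
```

```text
time: 4.1
tool_pos: [524.4, -43.4, 334.6]
tcp_rot: [3.142, -0.0, 1.49]
contact_force: [0.2, 0.3, -0.0]
grip_width: 91.8
finger_force: 0.0
time: 4.9
tool_pos: [500.3, -158.7, 269.1]
tcp_rot: [-3.136, -0.001, 1.265]
contact_force: [0.0, 0.4, 0.5]
grip_width: 69.7
finger_force: 0.0
[ 500.316 -158.685  269.093] [-3.136 -0.001  1.265] 4.9
d [-0.05  0.02  4.27] w [-0.08 -0.01 -0.04] rows>= 4.3
latch_pin [322. 238.] 0.85 [ 484.166 -218.516  101.   ] bayframe [-99.405 -20.504 101.   ]
thumb_disc [322. 192.] 0.7 [ 503.343 -161.126  131.   ] bayframe [-98.226  39.993 131.   ]
latch_nose [322. 138.] 0.69 [ 517.741 -115.514   78.   ] bayframe [-98.094  87.824  78.   ]
latch_nose [402. 229.] 0.61 [ 576.205 -245.313   78.   ] bayframe [ -3.563 -18.618  78.   ]
catch_notch [323.  65.] 0.92 [541.722 -43.515  61.   ] bayframe [-96.689 163.699  61.   ]
```

View pics/w1.png

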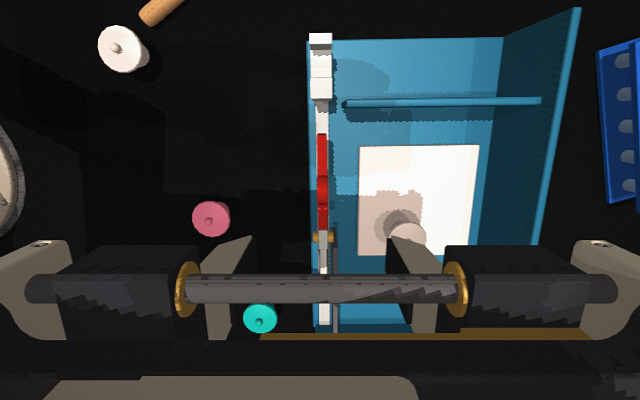

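Run:
```python
from h import *
go((502.5,-161,114),Tdown(np.pi/2-.308))
```

```text
d [-0.05  0.01  5.3 ] w [0.03 0.   0.04] rows>= 5.3
```

```bash
python3 -m pendant '[-0.05,0.01,0.9,0,0,0,-0.4, 0,0,0.9,0,0,0,-0.4, 0,0,0.9,0,0,0,-0.4, 0,0,0.9,0,0,0,-0.4, 0,0,0.9,0,0,0,-0.4, 0,0,0.8,0,0,0,-0.4, 0,0,0,0,0,0,0, 0,0,0,0,0,0,0.4]'
python3 -m pendant '[0,0,0,0,0,0,1, 0,0,0,0,0,0,1, 0,0,0,0,0,0,1, 0,0,0,0,0,0,1, 0,0,0,0,0,0,1, 0,0,0,0,0,0,1]'
```

```text
time: 5.95
tool_pos: [502.2, -160.9, 113.7]
tcp_rot: [3.14, 0.0, 1.266]
contact_force: [-0.3, -0.7, 0.6]
grip_width: 53.0
finger_force: 0.0
time: 6.55
tool_pos: [500.2, -160.2, 112.8]
tcp_rot: [-3.138, -0.0, 1.266]
contact_force: [-6.1, 1.8, 4.3]
grip_width: 9.5
finger_force: 30.0
```

```bash
python3 -m pendant '[-0.034,0,-0.138,0,1,0,1, -0.034,0,-0.138,0,1,0,1, -0.034,0,-0.138,0,1,0,1, -0.034,0,-0.138,0,1,0,1, -0.034,0,-0.138,0,1,0,1, 0,0,0,0,0,0,1,0,0,0,0,0,0,1]'
python3 -m pendant '[0.3,0,0.11,0,0,0,1, 0.4,0,0.146,0,0,0,1, 0.4,0,0.146,0,0,0,1, 0.4,0,0.146,0,0,0,1]'
```

```text
time: 7.25
tool_pos: [497.8, -168.2, 131.4]
tcp_rot: [-3.138, -0.347, 1.264]
contact_force: [-4.5, 0.6, -5.7]
grip_width: 9.9
finger_force: 30.0
time: 7.65
tool_pos: [512.1, -120.7, 131.3]
tcp_rot: [-3.137, -0.347, 1.266]
contact_force: [-7.0, 0.2, -5.3]
grip_width: 9.6
finger_force: 30.0
```

```bash
python3 -m pendant '[0.3,0,0.109,0,0,0,1, 0.3,0,0.109,0,0,0,1, 0.28,0,0.102,0,0,0,1, 0,0,0,0,0,0,1,0,0,0,0,0,0,1]'
python3 - <<'E'
from h import *
shot('wrist','w2'); cv2.imwrite('pics/w2c.png',cv2.resize(cv2.imread('pics/w2.png')[0:300,200:460],None,fx=2,fy=2))
p=cur()[0]; print(p)
for c in ('scene','side'):
    capture(c)
    for t in ('latch_pin','catch_notch','latch_nose'): print(c,t,[(np.round(r['location'],1).tolist(),round(r['score'],2)) for r in pinpoint(c,t)[:2]])
E
```

```text
time: 8.15
tool_pos: [519.9, -94.6, 131.0]
tcp_rot: [-3.137, -0.346, 1.267]
contact_force: [-8.5, -1.6, -5.1]
grip_width: 9.8
finger_force: 30.0
[519.92215062 -94.6527022  131.04604539]
scene latch_pin []
scene catch_notch [([320.5, 245.0], 0.9)]
scene latch_nose [([316.6, 233.3], 0.52)]
side latch_pin [([320.4, 280.0], 0.8), ([267.0, 168.3], 0.68)]
side catch_notch [([322.7, 259.3], 0.92)]
side latch_nose []
```

View pics/w2c.png

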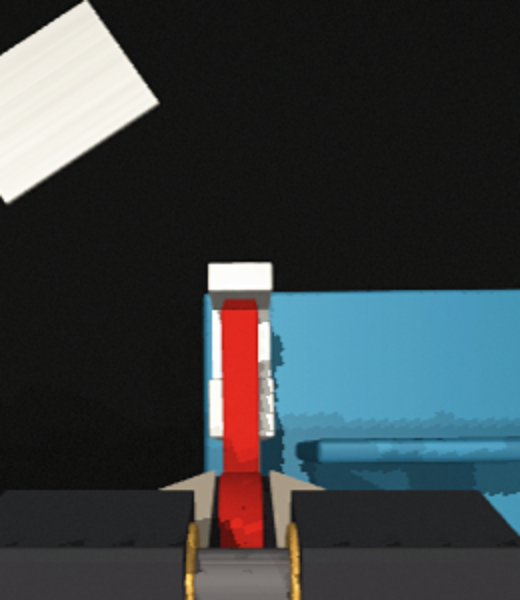

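```bash
python3 -m pendant '[0.024,0,0.14,0,-1,0,1, 0.024,0,0.14,0,-1,0,1, 0.024,0,0.14,0,-1,0,1, 0.024,0,0.14,0,-1,0,1, 0.024,0,0.14,0,-1,0,1, 0,0,0,0,0,0,1,0,0,0,0,0,0,1]'
```

```text
time: 9.3
tool_pos: [522.1, -87.6, 112.7]
tcp_rot: [-3.138, 0.004, 1.269]
contact_force: [-11.8, -4.9, 3.4]
grip_width: 9.9
finger_force: 30.0
```

```bash
python3 -m pendant '[0,0,0,0,0,0,0, 0,0,0,0,0,0,-0.4, 0,0,0,0,0,0,-0.4, 0,0,-0.4,0,0,0,-0.4, 0,0,-1,0,0,0,-0.4, 0,0,-1,0,0,0,-0.4, 0,0,-1,0,0,0,-0.4, 0,0,-1,0,0,0,-0.4, 0,0,-1,0,0,0,0,0,0,-0.5,0,0,0,0, 0,0,0,0,0,0,0]'
python3 - <<'E'
from h import *
np.set_printoptions(precision=3,suppress=True)
print(cur()[0]); shot('wrist','w3'); cv2.imwrite('pics/w3c.png',cv2.resize(cv2.imread('pics/w3.png')[0:300,200:460],None,fx=2,fy=2))
for t,h in {'latch_pin':101,'thumb_disc':131,'latch_nose':78,'catch_notch':61}.items():
    for r in pinpoint('wrist',t)[:1]:
        q=onz('wrist',r['location'],h); print(t,np.round(r['location']),round(r['score'],2),q)
E
```

```text
time: 10.4
tool_pos: [525.6, -88.4, 293.1]
tcp_rot: [3.135, -0.0, 1.266]
contact_force: [0.0, 0.0, 0.2]
grip_width: 47.4
finger_force: 0.0
[525.577 -88.433 293.134]
latch_pin [316. 232.] 0.86 [ 500.572 -144.01   101.   ]
thumb_disc [316. 186.] 0.7 [519.096 -84.964 131.   ]
latch_nose [316. 136.] 0.79 [532.104 -41.331  78.   ]
catch_notch [317. 135.] 0.88 [533.177 -41.981  61.   ]
```

View pics/w3c.png

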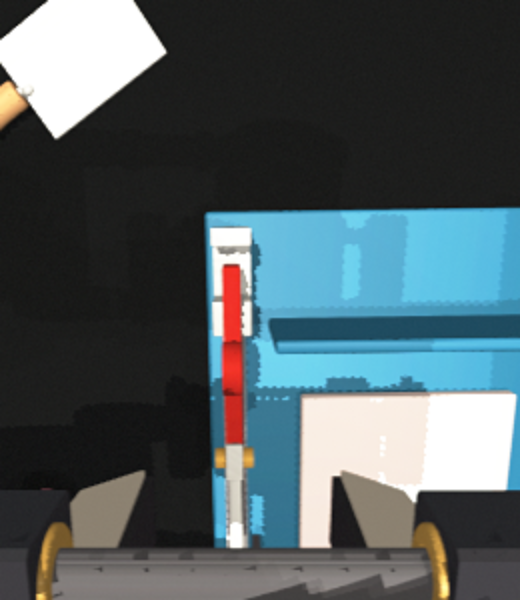

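```bash
cat >> h.py <<'E'
def Rcon(psi,a,sgn=0): # tool yaw psi (+pi), z tilted a rad from down toward console +x
    Z=np.array([np.sin(a)*np.cos(psi),np.sin(a)*np.sin(psi),-np.cos(a)]); Y=np.array([np.sin(psi),-np.cos(psi),0])*(-1 if sgn else 1)
    return R.from_matrix(np.c_[np.cross(Y,Z),Y,Z])
E
python3 - <<'E'
from h import *
np.set_printoptions(precision=3,suppress=True)
psi=1.28; c=(484.7,315.4,psi); n=R.from_euler('z',psi).apply((-.616,0,.788))
pv=bayp(c,(4,80,70)); print(pv,pv+140*n,cur()[2]['joint_positions'])
for s in (0,1): go(pv+140*n,Rcon(psi,np.radians(45),s))
E
```

```text
[409.206 342.169  70.   ] [384.479 259.55  180.32 ] [-0.311  0.315  1.393  0.     1.437 -0.006]
d [ 9.65 -7.91  3.62] w [ 0.05 11.25 -0.21] rows>= 13.0
d [ 9.65 -7.91  3.62] w [17.14 -0.08 41.39] rows>= 41.4
```

```bash
python3 -m pendant '[0,0,0,0,0.94,0,0,0,0,0,0,0.94,0,0,0,0,0,0,0.94,0,0,0,0,0,0,0.94,0,0,0,0,0,0,0.94,0,0,0,0,0,0,0.94,0,0,0,0,0,0,0.94,0,0,0,0,0,0,0.94,0,0,0,0,0,0,0.94,0,0,0,0,0,0,0.94,0,0,0,0,0,0,0.94,0,0,0,0,0,0,0.94,0,0]'
python3 -m pendant '[0.304,-0.565,0.67,0,0,0,0,0.304,-0.565,0.67,0,0,0,0,0.304,-0.565,0.67,0,0,0,0,0.304,-0.565,0.67,0,0,0,0,0.304,-0.565,0.67,0,0,0,0,0.304,-0.565,0.67,0,0,0,0,0.304,-0.565,0.67,0,0,0,0,0.304,-0.565,0.67,0,0,0,0]'
python3 -c "
from h import *
print(cur()[2]['joint_positions'].round(2))"
```

```text
time: 11.85
tool_pos: [524.2, -88.3, 288.9]
tcp_rot: [-3.14, -0.791, 1.264]
contact_force: [-0.2, -0.5, 0.7]
grip_width: 46.0
finger_force: 0.0
time: 12.65
tool_pos: [443.9, 111.3, 227.0]
tcp_rot: [-3.139, -0.787, 1.263]
contact_force: [-0.1, 0.7, 0.4]
grip_width: 45.9
finger_force: 0.0
[-0.47  0.22  2.    0.84  1.23 -0.58]
```

Run:
```python
from h import *
np.set_printoptions(precision=1,suppress=True)
p,Rc,o=cur(); print(p)
shot('wrist','w4')
for t in ['pivot_a','tip_a','conduit','console']: print(t,[(np.round(r['location']).tolist(),round(r['score'],2)) for r in pinpoint('wrist',t)[:4]])
psi=1.28; c=(484.7,315.4,psi)
for y in (80,0,-80): print(proj('wrist',bayp(c,(4,y,70))))
```

```text
[443.9 111.3 227. ]
pivot_a [([299.0, 140.0], 0.89), ([237.0, 144.0], 0.73), ([365.0, 135.0], 0.67)]
tip_a [([227.0, 140.0], 0.79)]
conduit []
console [([305.0, 174.0], 0.85)]
[240.9 141.9]
[302.4 141.2]
[363.7 140.5]
```

View pics/w4.png

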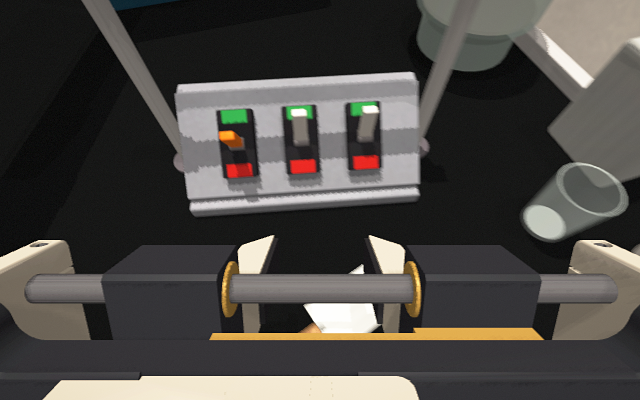

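Run:
```python
from h import *
np.set_printoptions(precision=3,suppress=True)
D={'scene':[(364,153.6),(378.3,167.4),(392.6,176.3)],'side':[(264.2,170.4),(289.5,168),(313.6,174.1)],'wrist':[(237,144),(299,140),(365,135)]}
W={'scene':.5,'side':.5,'wrist':1}
def g(q): return np.concatenate([W[k]*(proj(k,bayp(q[:3],(q[3],y,q[4])))-v[i]) for k,v in D.items() for i,y in enumerate((80,0,-80))]+[.5*(proj('scene',bayp(q[:3],(0,0,0)))-(374.4,182.8)),.5*(proj('side',bayp(q[:3],(0,0,0)))-(291.4,186.3)),proj('wrist',bayp(q[:3],(0,0,0)))-(305,174)])
s=least_squares(g,[488,308,1.35,0,80],loss='soft_l1',f_scale=1.5);q=s.x;print(q,g(q).reshape(-1,2).round(1).tolist())
pv=bayp(q[:3],(q[3],80,q[4])); psi=q[2]
u,n=[R.from_euler('z',psi).apply(v) for v in ((.788,0,.616),(-.616,0,.788))]
print('pivot',pv)
for th in (-.6,-.3,-.15,0,.15,.3,.6): print(th,proj('wrist',pv+52*(n*np.cos(th)+u*np.sin(th))))
go(pv+100*n,Rcon(psi,np.radians(45)));
```

```text
[484.037 315.752   1.352  -3.424  81.51 ] [[-2.0, -0.9], [-1.0, -1.4], [0.7, 1.0], [0.0, -0.5], [-0.6, 0.9], [-0.6, -2.0], [0.5, -0.0], [2.5, -0.3], [-0.6, 0.4], [0.0, -0.3], [-0.7, 0.1], [-0.8, 0.0]]
pivot [405.2   329.765  81.51 ]
-0.6 [232.545 169.136]
-0.3 [229.783 156.705]
-0.15 [228.638 149.714]
0 [227.706 142.481]
0.15 [227.02  135.235]
0.3 [226.604 128.213]
0.6 [226.619 115.72 ]
d [ 1.61 -3.29  4.81] w [ 0.88 -0.03 -0.88] rows>= 6.0
```

```bash
python3 -m pendant '[0.268,-0.548,0.802,0,0,0,0,0.268,-0.548,0.802,0,0,0,0,0.268,-0.548,0.802,0,0,0,0,0.268,-0.548,0.802,0,0,0,0,0.268,-0.548,0.802,0,0,0,0,0.268,-0.548,0.802,0,0,0,0,0,0,0,0.88,0,-0.88,0,0,0,0,0,0,0,0]'
python3 - <<'E'
from h import *
np.set_printoptions(precision=2,suppress=True)
p,Rc,o=cur(); print(p,o['joint_positions'])
shot('wrist','w5')
for t in ['pivot_a','tip_a','conduit']: print(t,[(np.round(r['location'],1).tolist(),round(r['score'],2)) for r in pinpoint('wrist',t)[:3]])
pv=np.array([405.2,329.8,81.5]);psi=1.352
u,n=[R.from_euler('z',psi).apply(v) for v in ((.788,0,.616),(-.616,0,.788))]
print(proj('wrist',pv),[(th,proj('wrist',pv+52*(n*np.cos(th)+u*np.sin(th)))) for th in (-.15,0,.15)])
go(pv+45*n-0*u+19*Rcon(psi,np.pi/4).apply((0,0,1)),Rcon(psi,np.pi/4))
E
```

```text
time: 13.7
tool_pos: [393.3, 269.8, 160.2]
tcp_rot: [3.14, -0.788, 1.355]
contact_force: [-0.3, -0.1, 0.4]
grip_width: 46.4
finger_force: 0.0
[393.31 269.76 160.16] [-0.08  0.28  2.19  1.09  0.91 -0.67]
pivot_a [([504.4, 223.4], 0.86), ([317.2, 218.7], 0.67), ([414.0, 219.1], 0.64)]
tip_a [([315.1, 225.3], 0.75)]
conduit []
[320.11 217.08] [(-0.15, array([320.14, 242.52])), (0, array([320.12, 231.9 ])), (0.15, array([320.1 , 220.76]))]
d [-0.22 -0.02  2.46] w [ 0.03 -0.03 -0.02] rows>= 2.5
```

View pics/w5.png

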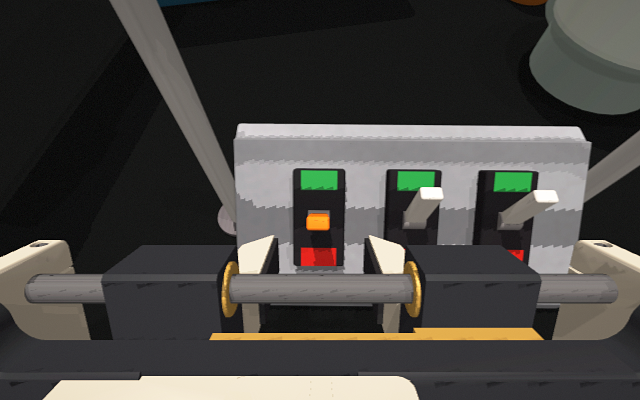

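```bash
python3 -m pendant '[-0.02,-0.02,0.82,0,0,0,0,-0.03,-0.02,0.82,0,0,0,0,-0.02,0,0.82,0,0,0,0,0,0,0,0,0,0,0.5,0,0,0,0,0,0,1,0,0,0,0,0,0,1,0,0,0,0,0,0,1,0,0,0,0,0,0,1,0,0,0,0,0,0,1]'
python3 - <<'E'
from h import *
np.set_printoptions(precision=2,suppress=True)
p,Rc,o=cur(); pv=np.array([405.2,329.8,81.5]);psi=1.352
y,u,n=[R.from_euler('z',psi).apply(v) for v in ((0,1,0),(.788,0,.616),(-.616,0,.788))]
g=p-19*Rc.as_matrix()[:,2]; r=g-pv; print('grasp u,n,y',r@u,r@n,r@y,o['grip_width'],o['contact_force'])
print('u in tool',Rc.inv().apply(u),'n',Rc.inv().apply(n))
E
```

```text
time: 14.8
tool_pos: [402.0, 319.3, 107.4]
tcp_rot: [3.139, -0.788, 1.353]
contact_force: [-2.5, -7.2, 7.8]
grip_width: 15.9
finger_force: 30.0
grasp u,n,y 5.012553057259971 46.03400518654161 0.8965871130160842 15.893988217479695 [-2.55 -7.17  7.76]
u in tool [0.99 0.   0.12] n [ 0.12  0.   -0.99]
```

```bash
python3 -m pendant '[-0.275,0,-0.01,0,0,0,1,-0.275,0,-0.01,0,0,0,1,-0.295,0,0.1,0,0,0,1,-0.295,0,0.1,0,0,0,1,0,0,0,0,0,0,1,0,0,0,0,0,0,1]'
cat > lv.py <<'E'
from h import *
np.set_printoptions(precision=2,suppress=True)
p,Rc,o=cur(); pv=np.array([405.2,329.8,81.5]);psi=1.352
y,u,n=[R.from_euler('z',psi).apply(v) for v in ((0,1,0),(.788,0,.616),(-.616,0,.788))]
g=p-19*Rc.as_matrix()[:,2]; r=g-pv; print('grasp u,n,y',r@u,r@n,r@y,'theta',np.arctan2(r@u,r@n),o['grip_width'],'F u,n',o['contact_force']@u,o['contact_force']@n)
E
python3 lv.py
```

```text
time: 15.4
tool_pos: [397.6, 300.1, 79.4]
tcp_rot: [3.14, -0.789, 1.353]
contact_force: [-1.7, -1.2, 5.5]
grip_width: 15.6
finger_force: 30.0
grasp u,n,y -27.863425248979215 36.07035863966635 1.027059672583484 theta -0.6577301950989203 15.592061995436474 F u,n 2.1843196156460993 5.248385047477321
```

```bash
python3 -m pendant '[-0.1,0,0.03,0,0,0,1,-0.1,0,0.03,0,0,0,1,0,0,0,0,0,0,1]'; python3 lv.py
```

```text
time: 15.7
tool_pos: [397.0, 297.9, 74.2]
tcp_rot: [3.14, -0.791, 1.354]
contact_force: [1.9, 8.1, 4.1]
grip_width: 15.5
finger_force: 30.0
grasp u,n,y -32.83323456463894 33.323575364033246 1.114910604375455 theta -0.7779865028094202 15.453292554087284 F u,n 9.06157016822344 -1.9121740711914021
```

```bash
python3 -m pendant '[-0.1,0,0.03,0,0,0,1,0,0,0,0,0,0,1,0,0,0,0,0,0,1]'; python3 lv.py
python3 - <<'E'
from h import *
shot('wrist','w6'); shot('side','s6')
a=cv2.imread('pics/w6.png')[60:320,180:480]; b=cv2.imread('pics/side0.png');b=cv2.imread('pics/s6.png')[110:220,220:360]
cv2.imwrite('pics/c6.png',np.vstack([cv2.resize(a,(400,346)),cv2.resize(b,(400,240))]))
E
```

```text
time: 16.0
tool_pos: [396.9, 297.4, 72.7]
tcp_rot: [3.139, -0.794, 1.356]
contact_force: [1.7, 9.5, 11.3]
grip_width: 15.3
finger_force: 29.9
grasp u,n,y -34.23637655418895 32.475157440705296 1.0409661461823905 theta -0.8117925512426056 15.305850048602316 F u,n 14.554927565307835 2.9820451088159183
```

View pics/c6.png

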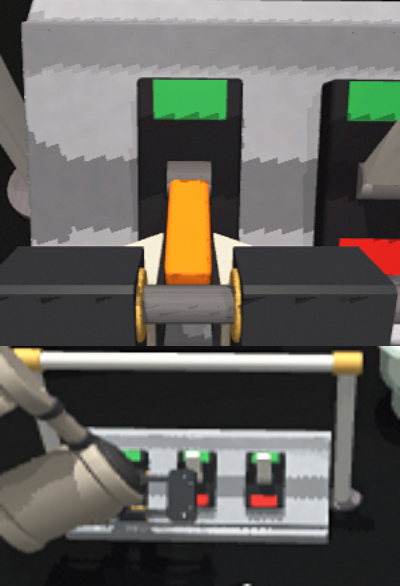

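```bash
python3 -m pendant '[0.24,0,-0.055,0,0,0,1,0.24,0,-0.055,0,0,0,1,0.25,0,-0.02,0,0,0,1,0.25,0,-0.02,0,0,0,1,0.22,0,0.04,0,0,0,1,0.21,0,0.045,0,0,0,1,0.16,0,0.085,0,0,0,1,0.15,0,0.085,0,0,0,1,0.18,0,0.14,0,0,0,1,0,0,0,0,0,0,1,0,0,0,0,0,0,1]'; python3 lv.py
```

```text
time: 17.2
tool_pos: [406.4, 339.3, 105.5]
tcp_rot: [3.139, -0.786, 1.353]
contact_force: [-1.3, -4.7, 4.0]
grip_width: 15.9
finger_force: 30.0
grasp u,n,y 19.958996022235617 31.94000813167709 0.8701988306565748 theta 0.5585203080489822 15.8606854758318 F u,n -1.348435140821521 6.13457066877442
```

Push further until the stop shows in the force.

```bash
python3 -m pendant '[0.1,0,0.08,0,0,0,1,0.1,0,0.08,0,0,0,1,0,0,0,0,0,0,1]'; python3 lv.py
```

```text
time: 17.5
tool_pos: [408.1, 346.7, 106.3]
tcp_rot: [3.139, -0.786, 1.353]
contact_force: [0.6, -5.3, 1.6]
grip_width: 15.7
finger_force: 30.0
grasp u,n,y 26.417167723156105 27.859087043469238 0.8497117880863665 theta 0.7588381096548501 15.669919816902997 F u,n -2.9461269474004905 4.3693783647483615
```

```bash
python3 -m pendant '[0.12,0,0.03,0,0,0,1,0.12,0,0.03,0,0,0,1,0,0,0,0,0,0,1]'; python3 lv.py
```

```text
time: 17.8
tool_pos: [408.8, 349.8, 106.8]
tcp_rot: [3.14, -0.777, 1.35]
contact_force: [-1.7, -22.6, -8.5]
grip_width: 15.7
finger_force: 30.0
grasp u,n,y 29.479145183935792 26.308877685696594 0.9387619598779723 theta 0.8421641382260087 15.679349892415765 F u,n -22.90504840898777 7.069411205982676
```

```bash
python3 -m pendant '[0,0,0,0,0,0,0.3,0,0,0,0,0,0,0,0,0,0,0,0,0,0,0,0,-0.5,0,0,0,0,0,0,-0.9,0,0,0,0,-0.2,0,-0.9,0,0,0,0,-0.2,0,-0.9,0,0,0,0,-0.2,0,-0.9,0,0,0,0,0,0,0,0,0,0,0]'
python3 - <<'E'
from h import *
shot('wrist','w7'); shot('scene','s7')
a=cv2.imread('pics/w7.png')[60:320,180:640]; b=cv2.imread('pics/s7.png')[120:360,170:400]
cv2.imwrite('pics/c7.png',np.vstack([cv2.resize(a,(460,260)),cv2.resize(b,(460,330))]))
E
```

```text
time: 18.7
tool_pos: [388.2, 254.7, 185.8]
tcp_rot: [3.136, -0.788, 1.354]
contact_force: [-0.1, 0.5, -0.3]
grip_width: 45.6
finger_force: 0.0
```

View pics/c7.png

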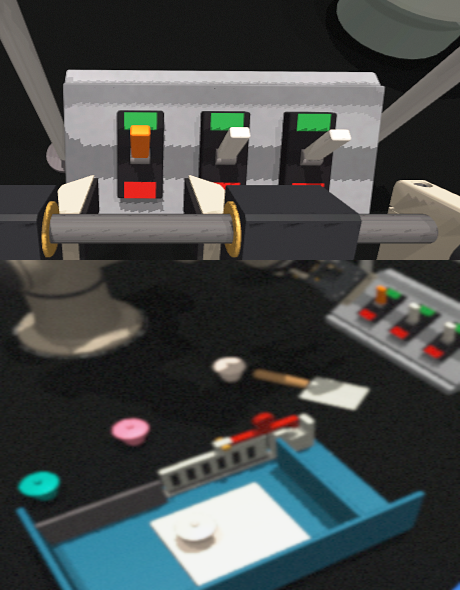

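```bash
python3 -c "
from plant import *
print(close_job())"
```

```text
the job is handed in; nothing more can be done
None
```

I handed the job in at about 19 s. In the last pictures the guard is shut with its latch bar down in the catch, the orange breaker (pushed to the off stop first) is up at on, both white breakers are on, and the crucible is standing; no verdict came back.

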